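# Put the modelling supplies in their holders

### The job

Tidy the bench for a building session by putting each of the four supplies into the wooden holder made for it: the wide bottle in the large round recess, the slim dropper bottle in the small round recess, the square glue bottle in the square recess, and the tape roll flat on the foot with the spindle through its hole. Each must sit fully down in its holder, upright and let go. Leave the loose blue screw cap and the upturned clear cup as they stand.

Things in the scene. Friction and masses are not known exactly. Their poses are not given: they have to be found in the camera images.
- big_bottle: Wide round bottle, blue body with grey shoulder and cap, standing upright: body 58 mm across up to 68 mm high, neck and cap 30 mm across up to 101 mm. About 170 g. Origin at the centre of its underside, z up.
- glue_bottle: Low white bottle of square section with a green round cap, standing upright: body 44 x 44 mm with rounded corners, 41 mm high, sides along its own x and y; cap 25 mm across, up to 62 mm. About 60 g. Origin at the centre of its underside, z up.
- dropper_bottle: Slim round grey paint bottle with a black dropper cap, standing upright: body 25 mm across up to 56 mm high, cap 23 mm across at most, up to 82 mm. About 26 g. Origin at the centre of its underside, z up.
- tape_roll: Roll of yellow masking tape lying flat: 56 mm outside diameter, 16 mm thick, round hole of 24 mm through the middle. About 60 g. Origin at the centre of its underside, z up; it is grasped across the outside.
- big_round_holder: Square light-wood block 92 x 92 x 16 mm with a large round recess, 74 mm across and 10 mm deep, floor 6 mm above the bench, small screw heads at the corners. Made for the wide bottle. Fixed to the bench; origin at the centre of its underside on the bench top, z up.
- square_holder: Square light-wood block 76 x 76 x 16 mm with a square recess, 58 x 58 mm and 10 mm deep, floor 6 mm above the bench, its sides along the holder's own x and y. Made for the square glue bottle; the bottle goes in only when turned roughly in line with the recess. Fixed to the bench; origin at the centre of its underside on the bench top, z up.
- small_round_holder: Square light-wood block 60 x 60 x 16 mm with a small round recess, 41 mm across and 10 mm deep, floor 6 mm above the bench. Made for the slim dropper bottle. Fixed to the bench; origin at the centre of its underside on the bench top, z up.
- spindle_holder: Round light-wood foot, 46 mm across and 12 mm high, with an upright spindle 10 mm thick on its centre, slightly tapered at its tip, which is 34 mm above the bench. Made for the tape roll, which lies flat on the foot with the spindle through its hole. Fixed to the bench; origin at the centre of its underside on the bench top, z up.
- blue_cap: Blue domed screw cap lying by itself on the bench near the vice, 33 mm across, 19 mm high; to be left alone. Origin at the centre of its underside.
- clear_cup: Clear cup standing upside down beyond the holders, 65 mm across, 52 mm high; to be left alone. Origin at the centre of its underside.
Mind the look-alikes: they are no part of the job. Several things look just like the tape_roll: the one meant starts nearest to the robot's base. What is shaped like the glue_bottle but yellow is not meant.

How it is judged:
By the outcome, as a careful person would: the job done as asked, in the order asked, and still so for the second after the job is handed in, with the robot touching nothing.
It also fails if it takes over 96 s, if anything falls off the work surface, if the arm or the gripper's body presses on something with over 40 N, if the wrist force passes 120 N, or if a joint passes its speed limit or range.

### The arm

A 6-joint arm with a two-finger parallel gripper is mounted at the origin on a cart in front of the work surface, level with it; the furniture and walls round the work are solid. World frame = base frame: x ahead of the robot, y to its left, z up, the work surface at z = 0. Lengths are in m, angles in rad, forces in N, time in s.
With the tool pointing down it reaches from about 0.25 to 0.775 m from the base axis. Payload 4 kg.
Tool frame: the origin (TCP) lies on the centre line of the jaws, within the pads' length; the fingertips stand manip.tips_ahead ahead of it and the grasp point (between the pads) lies 3 mm ahead of it (manip.tips_ahead is the distance from the TCP to the fingertips, in m); z points along the fingers, y is the line along which they close (so a half turn about z gives the same grasp; the last joint's range is limited). The gripper opens to 94 mm and grips with 3 to 60 N. Pads are 16 mm wide; open, the fingers measure 119 mm over their backs; the gripper's body (75 mm by 177 mm) begins 78 mm behind the grasp point.
Start: joints at [-1.332, 0.087, 1.371, -0, 1.684, -0.103], TCP at [0.184, -0.518, 0.228] pointing down, gripper open.
Joint ranges: [-3.1, 3.1], [-0.76, 2.03], [0.27, 2.55], [-1.08, 4.22], [0.17, 2.65], [-2.57, 2.57]. Speed limits (rad/s): [2.79, 2.79, 3.14, 3.14, 3.14, 3.14].

### API

Orientations are given as a unit quaternion [x, y, z, w].
In Python, from workcell import sensors, viewer, sign_off, manip gives the robot as it stands. The module is installed in compiled form; this text tells all that it offers.
- The arm moves only by the shell command python3 -m crank 'ROWS' [FORCE]. ROWS is rows parted by semicolons, their numbers by spaces, 1 to 5 of them, each of 5 numbers: dx, dy, dz in m, then a turn about the tool's z in rad, then the finger opening in m; each row is the pose to reach, as a shift and turn from the pose commanded when the command began, along the tool's axes at that moment; what a row does not reach only later rows make up. A row lasts 1/10 s, in which the tool goes at most 0.05 m and 0.15 rad, less where a joint would pass 70% of its speed; a pose out of reach is approached as far as the arm can. The fingers move at their own pace and stop on an object; FORCE is the grip in N (left out, the last holds). Time passes only in rows, so rows that do not move let the fingers close. It prints the time, the measured TCP pose, the force, the opening and the grip force at its end.
- sensors.get_state(): the state, without advancing time (a new reading comes with each control period).
- viewer.camera(name): name is "side" or "top" or "wrist"; returns a dict with "image" (400x640x3 uint8, red, green, blue), "intrinsics" (3x3 intrinsics, pixels), "distortion" ([k1, k2, p1, p2, k3] as OpenCV has them; the pictures are not rectified), "position" and "orientation" of the camera in the world. Camera axes: x right, y down, z forward; pixel columns grow to the right and rows downward; lengths in m; the calibration is good to about 2 mm. A picture is of the moment at which its call begins. There is no depth.
- sign_off(): hands the job in; it is judged then, once.
The state is a dict: "clock": time; "joints": joint angles; "dq": joint speeds; "tau": joint torques, N m; "eef_pos": TCP position; "eef_rot": TCP orientation; "force": force on the tool from outside, world axes, zero at the start; "ft_torque": the same for the moment, N m; "width": finger opening in m; "grasp_force": force on a finger pad.
Only numpy, scipy, OpenCV 4.12 (cv2) and the standard library are available. Lean on these libraries where they do the work, as an engineer would, in place of code of your own. Each camera call takes 0.05 s, during which the arm holds its last target. There are 200 camera calls.

## Working session

There is one attempt and no reset: what is moved stays moved. The work goes in short steps, Python scripts to look and compute and a shell command to move; the robot and the scene stay as the last step left them, time stands still between calls to the robot, and variables do not carry over. Pictures are saved under pics/ and viewed, at most 14 in all, crops included, and the job is handed in when it is done.

```bash
mkdir -p pics; cat > h.py <<'E'
import numpy as np,cv2,pickle
from scipy.spatial.transform import Rotation as R
def snap(n,fn):
    from workcell import viewer
    c=viewer.camera(n); cv2.imwrite(f'pics/{fn}.png',c['image'][:,:,::-1]); pickle.dump(c,open(f'pics/{fn}.pkl','wb')); return c
def load(fn): return pickle.load(open(f'pics/{fn}.pkl','rb'))
def world(c,uv,z):
    uv=np.array(uv,float).reshape(-1,1,2)
    n=cv2.undistortPoints(uv,c['intrinsics'],np.array(c['distortion']))[:,0]
    d=R.from_quat(c['orientation']).apply(np.c_[n,np.ones(len(n))]); p=np.array(c['position'])
    return p+d*((z-p[2])/d[:,2])[:,None]
def pix(c,P):
    r=R.from_quat(c['orientation']).inv(); P=np.array(P,float).reshape(-1,3)
    q=r.apply(P-c['position']); return cv2.projectPoints(q,np.zeros(3),np.zeros(3),c['intrinsics'],np.array(c['distortion']))[0][:,0]
E
python3 - <<'E'
from h import *
from workcell import sensors,manip
for n in('top','side'):
    c=snap(n,n+'0'); print(n,c['position'],c['orientation'],c['intrinsics'][0])
s=sensors.get_state(); print(manip.tips_ahead,s['eef_pos'],s['eef_rot'],s['clock'],s['width'])
E
```

```text
top [ 0.33121424 -0.06074198  1.03071872] [ 0.70585061 -0.69805434  0.0828467  -0.08735832] [382.27039632   0.         321.40167347]
side [ 0.33528976 -0.66545524  0.59047985] [ 0.88991655 -0.15688149  0.08100467 -0.42056507] [370.96612125   0.         325.29029791]
0.022 [ 0.18424801 -0.51776908  0.22639608] [ 9.85430421e-01  1.70076093e-01 -7.28901091e-05 -1.00163510e-03] 0.1 0.09382170140663126
```

View pics/top0.png

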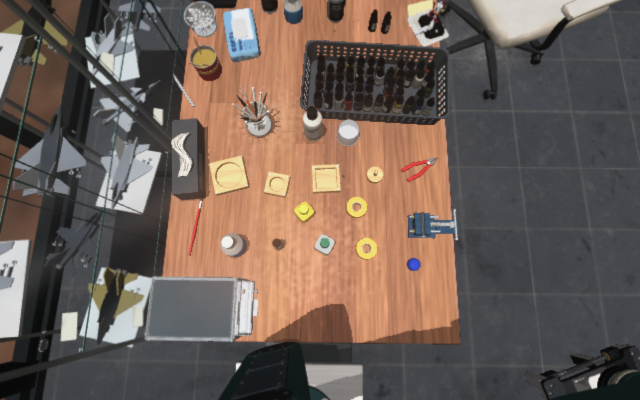

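View pics/side0.png

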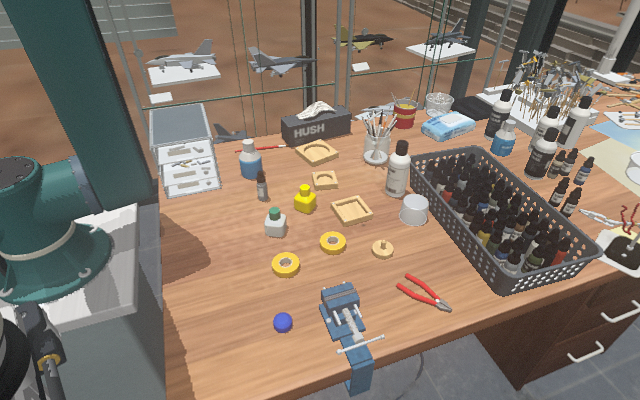

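Top view: wide bottle (232,244), dropper (279,243), white glue (325,243), and holders at (229,174), (277,184), (326,178), (375,174). Look-alikes: tape at (367,248) or (357,207), where the lower one is nearer the base and so is the one meant. For the glue, yellow (304,211) is not meant and white/green (325,243) is. I'll check the choice in an enlarged crop.

```bash
python3 - <<'E'
from h import *
im=cv2.imread('pics/top0.png')[148:268,200:400]
cv2.imwrite('pics/topc.png',cv2.resize(im,None,fx=4,fy=4,interpolation=cv2.INTER_CUBIC))
im=cv2.imread('pics/side0.png')[130:280,230:410]
cv2.imwrite('pics/sidec.png',cv2.resize(im,None,fx=4,fy=4,interpolation=cv2.INTER_CUBIC))
E
```

```text
(no output)
```

View pics/topc.png

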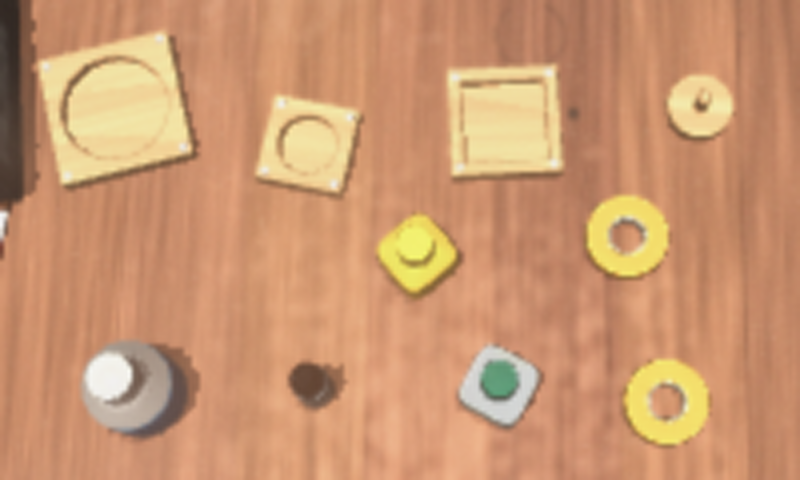

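View pics/sidec.png

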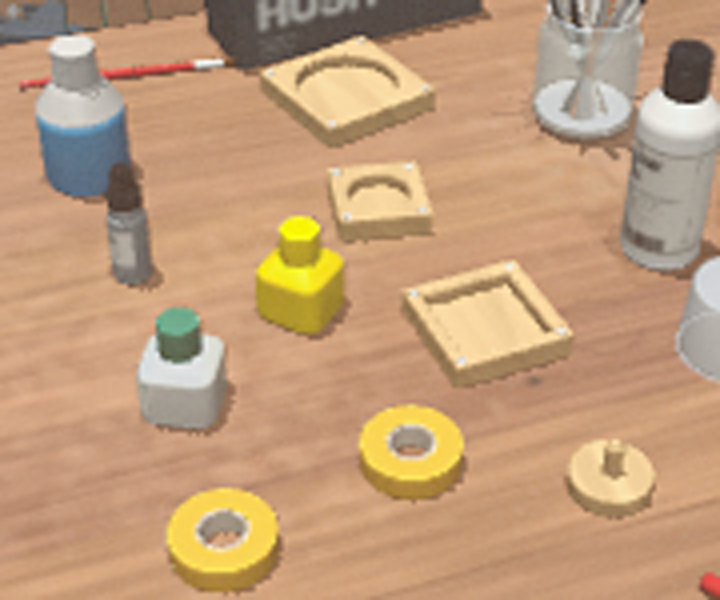

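The crops confirm it: the target tape is at crop (667,402), the white/green glue at (499,379), and the yellow glue at (418,252) stays out. Now the positions.

```bash
python3 - <<'E'
from h import *
t=load('top0'); s=load('side0')
T=lambda p,z: world(t,(np.array(p,float).reshape(-1,2)+.5)/4-.5+[200,148],z)[:,:2]
S=lambda p,z: world(s,(np.array(p,float).reshape(-1,2)+.5)/4-.5+[230,130],z)[:,:2]
np.set_printoptions(precision=4,suppress=True)
def sq(n,w):
    d=np.diff(np.r_[w,w[:1]],axis=0); a=np.degrees(np.arctan2(d[:,1],d[:,0]))
    print(n,w.mean(0),np.linalg.norm(d,axis=1),a)
sq('bigH',T([(40,64),(166,33),(194,154),(66,186)],.016))
sq('smallH',T([(278,96),(360,111),(340,194),(256,178)],.016))
sq('sqH',T([(449,70),(556,65),(562,173),(452,178)],.016))
sq('glue',T([(493,345),(541,378),(505,427),(459,388)],.038))
for n,a,b,z in[('gluecap',(499,379),(179,320),.062),('bigcap',(108,377),(74,47),.101),('drop',(306,380),(122,172),.082),('tape',(667,402),(223,530),.016),('tip',(703,94),(615,442),.034)]:
    print(n,T(a,z),S(b,z))
print('foot',T((700.5,106.5),.012),'tapeY',T((627,236),.016),'yg',T((416,244),.062))
sq('bigHs',S([(262,85),(365,38),(434,97),(330,136)],.016))
sq('sqHs',S([(404,294),(512,264),(572,332),(460,372)],.016))
sq('smallHs',S([(329,173),(416,165),(432,224),(344,226)],.016))
print('sizes',np.ptp(T([(625,402),(709,402)],.016),0),np.ptp(T([(668,106),(733,106)],.012),0))
r=R.from_quat([ 9.85430421e-01,1.70076093e-01,-7.28901091e-05,-1.00163510e-03]).as_matrix(); print(r)
E
```

```text
bigH [0.6344 0.2049] [0.09   0.0911 0.0897 0.0911] [ -74.7271 -164.2278  105.2475   15.9696]
smallH [0.6099 0.0706] [0.0582 0.0604 0.059  0.0602] [-100.1697  168.7345   79.5747  -11.9688]
sqH [ 0.6281 -0.0644] [0.0747 0.0778 0.0754 0.0776] [ -86.6134 -176.92     93.2834    2.5291]
glue [ 0.444  -0.0625] [0.0378 0.0393 0.0389 0.0356] [-124.0044  144.0344   50.5256  -37.5827]
gluecap [[ 0.4447 -0.0621]] [[ 0.4479 -0.0636]]
bigcap [[0.4386 0.176 ]] [[0.4421 0.1711]]
drop [[0.4404 0.0576]] [[0.4449 0.0534]]
tape [[ 0.4361 -0.1732]] [[ 0.4388 -0.1749]]
tip [[ 0.6434 -0.1992]] [[ 0.6435 -0.2014]]
foot [[ 0.6412 -0.2003]] tapeY [[ 0.5479 -0.148 ]] yg [[ 0.5313 -0.0076]]
bigHs [0.6351 0.1956] [0.1002 0.0956 0.089  0.0821] [  22.3241  -78.7484 -165.4147  107.8996]
sqHs [ 0.6304 -0.0669] [0.0732 0.0698 0.0754 0.0747] [   3.5753  -84.1311 -172.7188   94.1298]
smallHs [0.6114 0.0643] [0.059  0.0656 0.0561 0.0588] [ -10.3408 -102.3802  162.7218   80.6005]
sizes [0.0006 0.0555] [0.0005 0.0451]
[[ 0.9421  0.3352 -0.0005]
 [ 0.3352 -0.9421  0.0019]
 [ 0.0002 -0.002  -1.    ]]
```

```bash
cat >> h.py <<'E'
def need(*tg):
    """per target x,y,z,yawdeg: shift in tool axes from the last pose (first: the present one), turn, rows"""
    from workcell import sensors
    s=sensors.get_state(); p=np.array(s['eef_pos']); r=R.from_quat(s['eef_rot']).as_matrix()
    for x,y,z,yw in tg:
        q=np.array([x,y,z]); c,t=np.cos(np.radians(yw)),np.sin(np.radians(yw))
        r2=np.array([[c,t,0],[t,-c,0],[0,0,-1.]])
        d=r.T@(q-p); a=R.from_matrix(r.T@r2).as_rotvec()[2]
        print(np.round(d,4),round(a,3),'rows',round(max(np.linalg.norm(d)/.05,abs(a)/.15),1)); p,r=q,r2
E
python3 - <<'E'
from h import *
t=load('top0'); s=load('side0')
print(world(t,[(203,120),(205,195)],.09)[:,:2],world(s,[(289,142),(350,128)],0)[:,:2],world(s,[(283,123),(350,112)],.09)[:,:2])
need((.440,.1735,.2,0),(.440,.1735,.2,0),(.440,.1735,.05,0))
E
```

```text
[[0.76401049 0.2651646 ]
 [0.55810963 0.24225258]] [[0.58145589 0.29910434]
 [0.79378332 0.31898328]] [[0.55656942 0.25721813]
 [0.76251415 0.25869356]]
[ 0.4727 -0.5655  0.0276] 0.342 rows 14.8
[0. 0. 0.] 0.0 rows 0.0
[0.   0.   0.15] 0.0 rows 3.0
```

```bash
F="0.09"
python3 -m crank '0.031 -0.038 0 0 0.09;0.062 -0.076 0 0 0.09;0.094 -0.113 0 0 0.09;0.125 -0.151 0 0 0.09;0.157 -0.188 0 0 0.09'
python3 -m crank '0.031 -0.038 0 0 0.09;0.062 -0.076 0 0 0.09;0.094 -0.113 0 0 0.09;0.125 -0.151 0 0 0.09;0.157 -0.188 0 0 0.09'
python3 -m crank '0.031 -0.038 0 0 0.09;0.062 -0.076 0 0 0.09;0.094 -0.113 0 0.09;0.125 -0.151 0 0 0.09;0.157 -0.188 0 0 0.09'
python3 - <<'E'
from h import *
need((.440,.1735,.2,0),(.440,.1735,.05,0))
E
```

```text
clock: 0.6
eef_pos: [0.2693, -0.2864, 0.2269]
eef_rot: [0.986, 0.17, -0.0, -0.0]
force: [1.0, -0.3, 0.9]
width: 0.0901
grasp_force: 0.0
clock: 1.1
eef_pos: [0.3541, -0.0567, 0.2273]
eef_rot: [0.985, 0.17, 0.0, 0.0]
force: [1.9, -0.3, 0.6]
width: 0.0903
grasp_force: 0.0
[ 0.158  -0.1882  0.0273] 0.341 rows 4.9
[0.   0.   0.15] 0.0 rows 3.0Traceback (most recent call last):
ValueError: setting an array element with a sequence. The requested array has an inhomogeneous shape after 1 dimensions. The detected shape was (5,) + inhomogeneous part.
```

```bash
python3 -m crank '0.04 -0.047 0.005 0.1 0.09;0.079 -0.094 0.01 0.2 0.09;0.12 -0.141 0.02 0.3 0.09;0.158 -0.188 0.027 0.341 0.09;0.158 -0.188 0.027 0.341 0.09'
python3 - <<'E'
from h import *
c=snap('wrist','w1'); need((.440,.1735,.05,0))
print(pix(c,[(.44,.1735,.101),(.4425,.0555,.082)]))
E
```

```text
clock: 1.6
eef_pos: [0.438, 0.1681, 0.2006]
eef_rot: [1.0, 0.0, -0.0, 0.0]
force: [0.6, -0.8, 0.9]
width: 0.0899
grasp_force: 0.0
[0.0015 0.0017 0.1484] 0.007 rows 3.0
[[314.12896202 204.2984287 ]
 [434.2466809  196.5534607 ]]
```

View pics/w1.png

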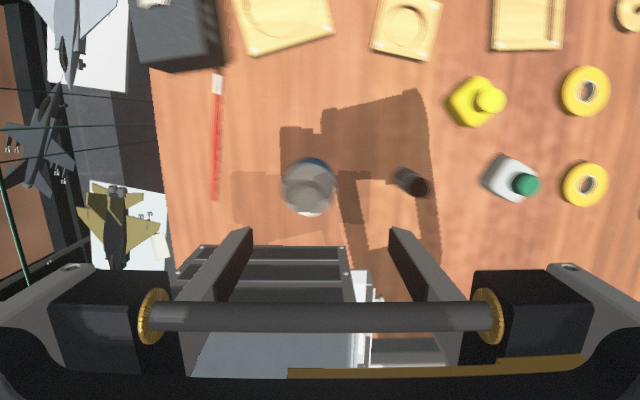

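Wide bottle's cap at about (314,195) and dropper cap at about (424,184), slightly off the prediction. The arm was still settling, so I'll check again at rest with an enlarged crop.

```bash
python3 - <<'E'
from h import *
c=snap('wrist','w2'); need((.440,.1735,.05,0))
np.set_printoptions(precision=1,suppress=True)
print((pix(c,[(.44,.1735,.101),(.4425,.0555,.082),(.446,-.063,.062),(.4375,-.174,.016),(.548,-.149,.016),(.611,.068,.016)])-[200,20])*2)
print(c['position'],c['intrinsics'])
im=cv2.imread('pics/w2.png')[20:240,200:600]
cv2.imwrite('pics/w2c.png',cv2.resize(im,None,fx=2,fy=2,interpolation=cv2.INTER_CUBIC))
E
```

```text
[ 0.003  -0.0028  0.1486] 0.008 rows 3.0
[[243.2 371.2]
 [484.5 357.3]
 [687.  343.1]
 [796.3 340.8]
 [799.9 155.6]
 [444.9  18.5]]
[0.5 0.2 0.4] [[291.2   0.  320.3]
 [  0.  291.2 199.4]
 [  0.    0.    1. ]]
```

View pics/w2c.png

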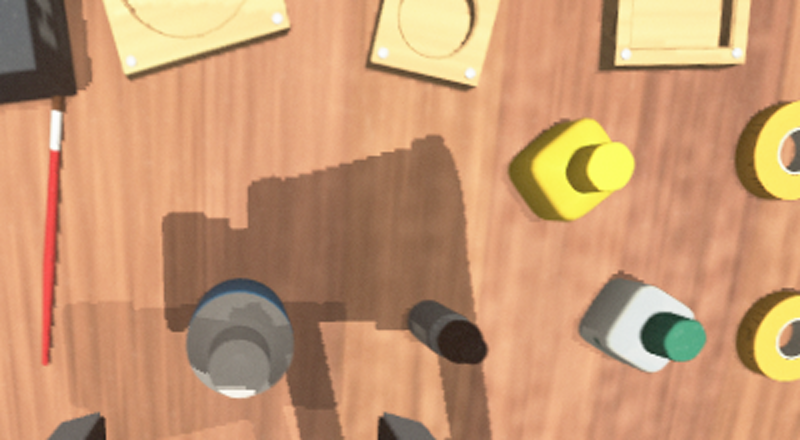

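Caps at crop: wide (240,366) and glue (681,337) agree with prediction to ~3 mm. The dropper at (464,344) is off, so its black disc is probably the cap's lower rim. Moving on with the wide bottle.

```bash
python3 - <<'E'
from h import *
c=load('w2');t=load('top0');s=load('side0')
W=lambda p,z: world(c,np.array(p)/2+[200,20],z)[0,:2]
print(W((464,344),.06),W((464,344),.07),W((464,344),.082),W((419,316),0.01))
T=lambda p,z: world(t,(np.array(p,float).reshape(-1,2)+.5)/4-.5+[200,148],z)[:,:2]
S=lambda p,z: world(s,(np.array(p,float).reshape(-1,2)+.5)/4-.5+[230,130],z)[:,:2]
print(T((306,380),.07),S((122,172),.082),S((127,205),.056),S((134,277),.0))
print(W((240,366),.101),W((240,337),.068),W((681,337),.062))
E
python3 -m crank '0.0025 -0.001 0.05 0 0.09;0.0025 -0.001 0.1 0 0.09;0.0025 -0.001 0.1485 0 0.09;0.0025 -0.001 0.1485 0 0.09'
python3 -m crank '0 0 0 0 0.04;0 0 0 0 0.04;0 0 0 0 0.04;0 0 0 0 0.04;0 0 0 0 0.04' 20
```

```text
[0.44372442 0.05777183] [0.44615849 0.06169208] [0.44907938 0.06639638] [0.4486906  0.06755954]
[[0.44173312 0.05912908]] [[0.44487111 0.05339701]] [[0.4458118  0.05568131]] [[0.44482511 0.05606971]]
[0.44244323 0.17499379] [0.44822418 0.17529478] [ 0.44930364 -0.05887295]
clock: 2.1
eef_pos: [0.4336, 0.1645, 0.0451]
eef_rot: [1.0, 0.0, -0.009, 0.002]
force: [-1.6, -0.9, -0.6]
width: 0.0901
grasp_force: 0.0
clock: 2.6
eef_pos: [0.4425, 0.168, 0.0553]
eef_rot: [1.0, 0.0, 0.003, -0.001]
force: [-0.9, 2.7, 5.8]
width: 0.0575
grasp_force: 20.0
```

```bash
python3 -m crank '0 0 -0.04 0 0.04;0 0 -0.08 0 0.04;0 0 -0.08 0 0.04'
python3 - <<'E'
from h import *
need((.6345,.2025,.135,0),(.6345,.2025,.058,0))
E
```

```text
clock: 2.9
eef_pos: [0.4442, 0.1676, 0.1391]
eef_rot: [1.0, 0.0, 0.006, -0.001]
force: [0.7, 0.4, -1.6]
width: 0.0577
grasp_force: 20.0
[ 0.1903 -0.0347  0.0064] 0.001 rows 3.9
[0.    0.    0.077] 0.0 rows 1.5
```

```bash
python3 -m crank '0.048 -0.009 0 0 0.04;0.095 -0.018 0 0 0.04;0.143 -0.026 0 0 0.04;0.19 -0.035 0 0 0.04;0.19 -0.035 0 0 0.04'
python3 -m crank '0 0 0 0 0.04;0 0 0 0 0.04'
python3 - <<'E'
from h import *
need((.6345,.2025,.135,0),(.6345,.2025,.058,0))
snap('side','s1');snap('wrist','w3')
a=cv2.imread('pics/s1.png')[80:230,220:420];b=cv2.imread('pics/w3.png')[0:300,120:520]
cv2.imwrite('pics/c3.png',np.hstack([cv2.resize(a,(400,300)),b]))
need((.6345,.2025,.135,0))
E
```

```text
clock: 3.4
eef_pos: [0.6338, 0.2017, 0.1259]
eef_rot: [1.0, -0.0, -0.003, 0.001]
force: [-0.7, -0.8, -1.9]
width: 0.0576
grasp_force: 20.0
clock: 3.6
eef_pos: [0.6292, 0.2019, 0.1319]
eef_rot: [1.0, 0.0, -0.001, 0.0]
force: [-0.5, 0.2, -1.2]
width: 0.0575
grasp_force: 20.0
[ 0.0053 -0.0006 -0.0031] 0.001 rows 0.1
[0.    0.    0.077] 0.0 rows 1.5
[ 0.0051 -0.0005 -0.0013] 0.001 rows 0.1
```

View pics/c3.png

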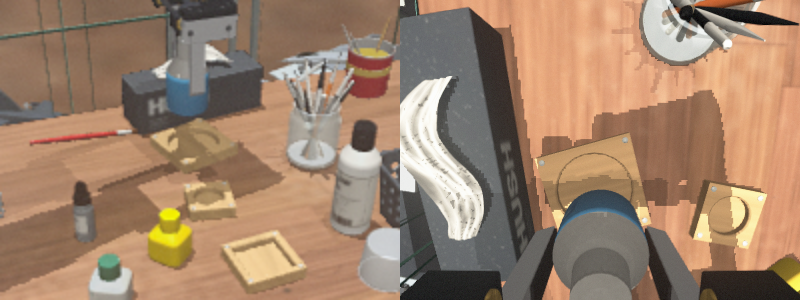

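Bottle held upright. Recess seen at crop (594,190), i.e. wrist pixel (314,190), with the box to the left clear of the fingers.

```bash
python3 - <<'E'
from h import *
c=load('w3'); print(world(c,[(314,190),(330,213)],.016)); print(world(c,[(400-400+120+132+ -0,190)],.016)*0)
print(pix(c,[(.6345,.2025,.016),(.611,.068,.016)]))
E
python3 -m crank '0.004 0 0.02 0 0.04;0.004 0 0.04 0 0.04;0.004 0 0.055 0 0.04;0.004 0 0.06 0 0.04;0.004 0 0.06 0 0.04'
python3 -m crank '0 0 0 0 0.04;0 0 0 0 0.04'
```

```text
[[0.64051503 0.20778678 0.016     ]
 [0.61719534 0.1920904  0.016     ]]
[[0. 0. 0.]]
[[319.46703612 196.02945404]
 [453.34496868 218.8773285 ]]
clock: 4.2
eef_pos: [0.6338, 0.202, 0.0726]
eef_rot: [1.0, 0.0, -0.0, 0.0]
force: [0.8, 0.2, -1.2]
width: 0.0572
grasp_force: 20.0
clock: 4.4
eef_pos: [0.6353, 0.2023, 0.0742]
eef_rot: [1.0, 0.0, 0.001, -0.0]
force: [-0.7, 0.2, -2.0]
width: 0.0578
grasp_force: 20.0
```

```bash
python3 -m crank '0.001 -0.002 0 0 0.04;0.001 -0.002 0.006 0 0.04;0.001 -0.002 0.01 0 0.04;0.001 -0.002 0.014 0 0.04;0.001 -0.002 0.014 0 0.04'
python3 -m crank '0 0 0.003 0 0.04;0 0 0.003 0 0.04;0 0 0.003 0 0.04'
```

```text
clock: 4.9
eef_pos: [0.6354, 0.2041, 0.0612]
eef_rot: [1.0, 0.0, 0.0, 0.0]
force: [-4.2, 0.2, 7.3]
width: 0.058
grasp_force: 20.0
clock: 5.2
eef_pos: [0.6355, 0.2041, 0.0612]
eef_rot: [1.0, 0.0, 0.001, 0.0]
force: [-9.3, -3.2, 17.1]
width: 0.0578
grasp_force: 20.0
```

```bash
python3 -m crank '0 0 -0.003 0 0.04;0 0 -0.003 0 0.09;0 0 -0.003 0 0.09;0 0 -0.003 0 0.09;0 0 -0.003 0 0.09'
python3 -m crank '0 0 -0.04 0 0.09;0 0 -0.08 0 0.09;0 0 -0.12 0 0.09;0 0 -0.12 0 0.09;0 0 -0.12 0 0.09'
python3 - <<'E'
from h import *
snap('side','s2');snap('wrist','w4')
a=cv2.imread('pics/s2.png')[80:230,220:420];b=cv2.imread('pics/w4.png')[0:300,120:520]
cv2.imwrite('pics/c4.png',np.hstack([cv2.resize(a,(400,300)),b]))
c=load('w4');print(world(c,[(0,0)],0)*0)
need((.4445,.0575,.18,0),(.4445,.0575,.04,0))
E
```

```text
clock: 5.7
eef_pos: [0.6353, 0.2041, 0.0578]
eef_rot: [1.0, 0.0, -0.001, 0.0]
force: [0.5, 0.5, -0.2]
width: 0.0864
grasp_force: 0.0
clock: 6.2
eef_pos: [0.6362, 0.2043, 0.1799]
eef_rot: [1.0, 0.0, 0.001, -0.0]
force: [0.7, -0.4, -0.3]
width: 0.0899
grasp_force: 0.0
[[0. 0. 0.]]
[-0.1903  0.1463 -0.0028] 0.001 rows 4.8
[0.   0.   0.14] 0.0 rows 2.8
```

View pics/c4.png

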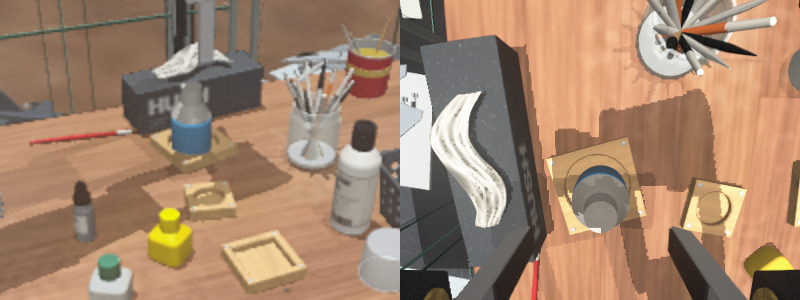

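Wide bottle stands upright in its recess (wrist crop (597,190)), clear of the gripper. Dropper next.

```bash
python3 -m crank '-0.04 0.029 0 0 0.07;-0.08 0.058 0 0 0.07;-0.115 0.088 0 0 0.07;-0.152 0.117 0 0 0.07;-0.19 0.146 0 0 0.07'
python3 -m crank '0 0 0 0 0.07;0 0 0 0 0.07'
python3 - <<'E'
from h import *
print(world(load('w4'),[(433,207)],.016))
snap('wrist','w5')
b=cv2.imread('pics/w5.png')[100:300,220:420]
cv2.imwrite('pics/c5.png',cv2.resize(b,None,fx=3,fy=3))
need((.4445,.0575,.042,0))
c=load('w5'); print((pix(c,[(.4445,.0575,0),(.4445,.0575,.056),(.4445,.0575,.082)])-[220,100])*3)
E
```

```text
clock: 6.8
eef_pos: [0.4428, 0.0571, 0.1758]
eef_rot: [1.0, 0.001, -0.003, 0.0]
force: [0.2, -0.8, -0.1]
width: 0.07
grasp_force: 0.0
clock: 7.0
eef_pos: [0.4446, 0.0577, 0.1771]
eef_rot: [1.0, -0.0, -0.001, -0.0]
force: [0.5, -0.1, 0.2]
width: 0.0698
grasp_force: 0.0
[[0.61583378 0.07407686 0.016     ]]
[-0.0009  0.0007  0.1356] 0.0 rows 2.7
[[301.30705728 261.84104304]
 [301.10975866 299.88379356]
 [300.99062046 322.85367114]]
```

View pics/c5.png

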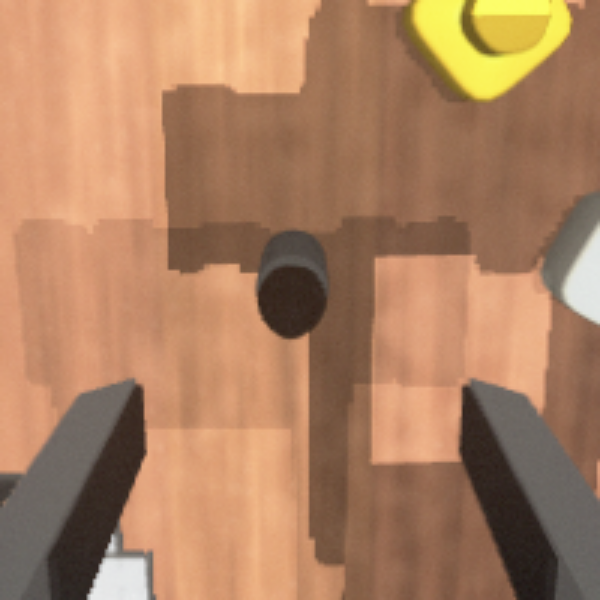

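Dropper directly ahead at crop (292,300), about 3 mm left of the jaw centre line.

```bash
python3 -m crank '0.001 -0.002 0.045 0 0.07;0.001 -0.002 0.09 0 0.07;0.001 -0.002 0.135 0 0.07;0.001 -0.002 0.135 0 0.07;0.001 -0.002 0.135 0 0.07'
python3 -m crank '0 0 0 0 0.01;0 0 0 0 0.01;0 0 0 0 0.01;0 0 0 0 0.01;0 0 0 0 0.01' 12
python3 -m crank '0 0 0 0 0.01'
python3 -m crank '0 0 -0.03 0 0.01;0 0 -0.06 0 0.01;0 0 -0.06 0 0.01;0 0 -0.06 0 0.01'
python3 - <<'E'
from h import *
need((.6125,.0705,.1,0))
E
```

```text
clock: 7.55
eef_pos: [0.4471, 0.0606, 0.0434]
eef_rot: [1.0, 0.001, -0.001, -0.0]
force: [0.3, -0.4, 1.3]
width: 0.0698
grasp_force: 0.0
clock: 8.05
eef_pos: [0.447, 0.06, 0.0444]
eef_rot: [1.0, 0.0, 0.001, 0.0]
force: [-0.8, -0.2, 0.8]
width: 0.0335
grasp_force: 0.0
clock: 8.15
eef_pos: [0.4467, 0.06, 0.044]
eef_rot: [1.0, 0.0, 0.0, 0.0]
force: [-0.3, 0.5, 1.2]
width: 0.0259
grasp_force: 0.1
clock: 8.55
eef_pos: [0.4469, 0.06, 0.1039]
eef_rot: [1.0, 0.0, 0.001, 0.0]
force: [-0.3, -0.4, -1.1]
width: 0.0251
grasp_force: 12.0
[ 0.1656 -0.0104  0.0041] 0.001 rows 3.3
```

```bash
python3 -m crank '0.042 -0.002 0 0 0.01;0.083 -0.005 0 0 0.01;0.124 -0.008 0 0 0.01;0.1655 -0.01 0 0 0.01;0.1655 -0.01 0 0 0.01'
python3 -m crank '0 0 0 0 0.01;0 0 0.02 0 0.01;0 0 0.035 0 0.01;0 0 0.035 0 0.01;0 0 0.035 0 0.01'
python3 - <<'E'
from h import *
snap('side','s6');snap('wrist','w6')
a=cv2.imread('pics/s6.png')[130:230,250:383];b=cv2.imread('pics/w6.png')[100:300,220:420]
cv2.imwrite('pics/c6.png',np.hstack([cv2.resize(a,(400,300)),cv2.resize(b,(300,300))]))
need((.6125,.0705,.05,0))
E
```

```text
clock: 9.05
eef_pos: [0.6142, 0.0699, 0.0986]
eef_rot: [1.0, 0.0, -0.002, 0.0]
force: [-0.9, 0.1, -1.2]
width: 0.0243
grasp_force: 12.0
clock: 9.55
eef_pos: [0.6109, 0.0701, 0.0683]
eef_rot: [1.0, 0.0, -0.001, 0.0]
force: [0.4, -0.3, -0.0]
width: 0.0247
grasp_force: 12.0
[ 0.0002 -0.0003  0.0198] 0.001 rows 0.4
```

View pics/c6.png

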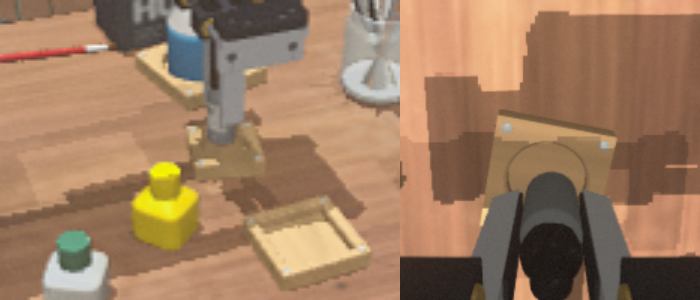

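Dropper is held, and its base is at crop (552,196) against a recess centre of about (546,179). It needs +5 mm x and +2 mm y.

```bash
python3 -m crank '0.0055 -0.002 0 0 0.01;0.0055 -0.002 0 0 0.01;0.0055 -0.002 0.006 0 0.01;0.0055 -0.002 0.011 0 0.01;0.0055 -0.002 0.015 0 0.01'
python3 -m crank '0 0 0.002 0 0.01;0 0 0.002 0 0.01;0 0 0.002 0 0.01'
```

```text
clock: 10.15
eef_pos: [0.6172, 0.0721, 0.0527]
eef_rot: [1.0, 0.0, -0.001, 0.0]
force: [0.4, 0.6, 0.3]
width: 0.0247
grasp_force: 12.0
clock: 10.45
eef_pos: [0.6176, 0.0721, 0.0516]
eef_rot: [1.0, 0.0, -0.0, 0.0]
force: [0.2, -0.4, -0.7]
width: 0.025
grasp_force: 12.0
```

```bash
python3 -m crank '0 0 0.0015 0 0.01;0 0 0.003 0 0.01;0 0 0.003 0 0.01'
python3 -m crank '0 0 0.001 0 0.05;0 0 0 0 0.05;0 0 0 0 0.05;0 0 0 0 0.05'
python3 -m crank '0 0 -0.04 0 0.06;0 0 -0.08 0 0.06;0 0 -0.12 0 0.06;0 0 -0.12 0 0.06;0 0 -0.12 0 0.06'
python3 - <<'E'
from h import *
snap('side','s7');snap('wrist','w7')
a=cv2.imread('pics/s7.png')[120:220,250:383];b=cv2.imread('pics/w7.png')[80:280,220:420]
cv2.imwrite('pics/c7.png',np.hstack([cv2.resize(a,(400,300)),cv2.resize(b,(300,300))]))
need((.447,-.0615,.18,-37),(.447,-.0615,.033,-37))
E
```

```text
clock: 10.75
eef_pos: [0.6181, 0.0721, 0.05]
eef_rot: [1.0, 0.0, 0.001, 0.0]
force: [-1.1, -1.6, 5.5]
width: 0.0249
grasp_force: 12.0
clock: 11.15
eef_pos: [0.6175, 0.0721, 0.0483]
eef_rot: [1.0, 0.0, -0.0, 0.0]
force: [0.1, -0.6, 0.1]
width: 0.0495
grasp_force: 0.0
clock: 11.65
eef_pos: [0.6183, 0.0722, 0.1701]
eef_rot: [1.0, 0.0, 0.002, 0.0]
force: [1.0, 0.1, -0.1]
width: 0.0599
grasp_force: 0.0
[-0.1698  0.1335 -0.0128] 0.647 rows 4.3
[0.    0.    0.147] 0.0 rows 2.9
```

View pics/c7.png

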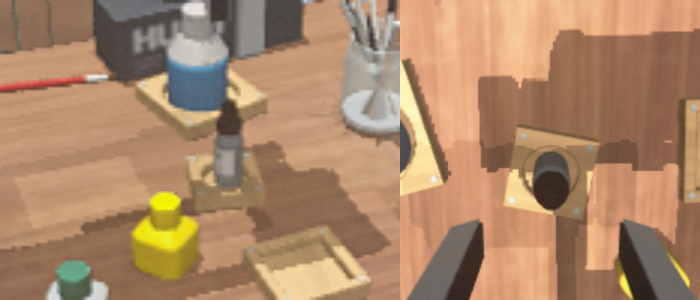

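Both bottles sit in their recesses: wide crop (197,80), dropper (228,170) side and (551,180) wrist. Glue next.

```bash
python3 -m crank '-0.034 0.027 0 0.13 0.064;-0.068 0.053 0 0.26 0.064;-0.102 0.08 0 0.39 0.064;-0.136 0.107 0 0.52 0.064;-0.17 0.1335 0 0.647 0.064'
python3 -m crank '0 0 0 0 0.064;0 0 0 0 0.064;0 0 0 0 0.064'
python3 - <<'E'
from h import *
c=snap('wrist','w8')
b=cv2.imread('pics/w8.png')[80:280,200:440]
cv2.imwrite('pics/c8.png',cv2.resize(b,None,fx=3,fy=3))
need((.447,-.0615,.036,-37))
print((pix(c,[(.447,-.0615,0),(.447,-.0615,.04),(.447,-.0615,.062)])-[200,80])*3)
E
```

```text
clock: 12.25
eef_pos: [0.445, -0.062, 0.166]
eef_rot: [0.947, -0.32, -0.002, 0.0]
force: [-0.3, -0.3, 0.0]
width: 0.0641
grasp_force: 0.0
clock: 12.55
eef_pos: [0.4479, -0.061, 0.1677]
eef_rot: [0.948, -0.317, -0.001, -0.0]
force: [-0.2, -0.6, -0.6]
width: 0.0638
grasp_force: 0.0
[-0.0004  0.0012  0.1319] 0.001 rows 2.6
[[363.25071208 328.80067784]
 [363.49092652 356.2760035 ]
 [363.65176647 374.68946873]]
```

View pics/c8.png

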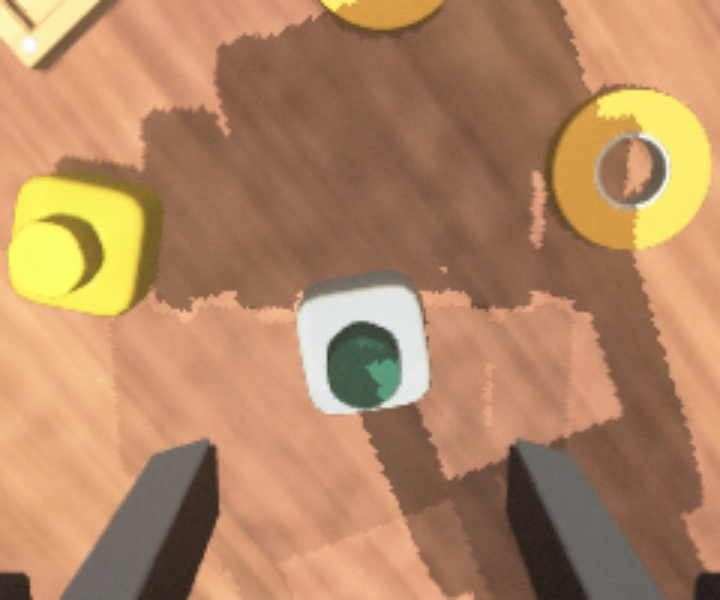

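Glue bottle is centred (cap (364,365), predicted (364,374)) but turned about 8° counter-clockwise of the tool. I'll turn −0.14.

```bash
python3 -m crank '0.002 0 0 -0.14 0.064;0.002 0.001 0.045 -0.14 0.064;0.002 0.001 0.09 -0.14 0.064;0.002 0.001 0.132 -0.14 0.064;0.002 0.001 0.132 -0.14 0.064'
python3 -m crank '0 0 0 0 0.03;0 0 0 0 0.03;0 0 0 0 0.03;0 0 0 0 0.03;0 0 0 0 0.03' 15
python3 -m crank '0 0 0 0 0.03'
python3 -m crank '0 0 -0.03 0 0.03;0 0 -0.06 0 0.03;0 0 -0.06 0 0.03;0 0 -0.06 0 0.03'
python3 - <<'E'
from h import *
print(world(load('w4'),[(0,0)],0)[0]*0)
need((.632,-.064,.09,2))
E
```

```text
clock: 13.1
eef_pos: [0.444, -0.0613, 0.0303]
eef_rot: [0.968, -0.249, -0.007, -0.0]
force: [0.2, 0.1, -0.1]
width: 0.0641
grasp_force: 0.0
clock: 13.6
eef_pos: [0.451, -0.064, 0.0395]
eef_rot: [0.968, -0.25, 0.003, -0.0]
force: [0.9, 1.0, 5.9]
width: 0.0425
grasp_force: 15.0
clock: 13.7
eef_pos: [0.451, -0.064, 0.0394]
eef_rot: [0.968, -0.25, 0.003, -0.0]
force: [0.7, 0.7, 6.7]
width: 0.0424
grasp_force: 15.0
clock: 14.1
eef_pos: [0.4491, -0.0637, 0.0973]
eef_rot: [0.968, -0.25, 0.001, 0.0]
force: [-0.1, 0.7, -1.0]
width: 0.0425
grasp_force: 15.0
[0. 0. 0.]
[ 0.1601 -0.0884  0.0077] -0.541 rows 3.7
```

```bash
python3 -m crank '0.032 -0.018 0 -0.11 0.03;0.064 -0.035 0 -0.22 0.03;0.096 -0.053 0 -0.33 0.03;0.128 -0.071 0 -0.44 0.03;0.16 -0.088 0 -0.54 0.03'
python3 -m crank '0 0 0 0 0.03;0 0 0 0 0.03;0 0 0.02 0 0.03;0 0 0.03 0 0.03;0 0 0.03 0 0.03'
python3 -m crank '0 0 0 0 0.03'
python3 - <<'E'
from h import *
snap('side','s9');snap('wrist','w9')
a=cv2.imread('pics/s9.png')[150:250,280:413];b=cv2.imread('pics/w9.png')[100:300,220:420]
cv2.imwrite('pics/c9.png',np.hstack([cv2.resize(a,(300,225)),np.zeros((225,4,3),'u1')]).copy())
cv2.imwrite('pics/c9.png',np.hstack([cv2.resize(a,(300,500)),cv2.resize(b,(500,500))]))
need((.632,-.064,.045,2))
c=load('w9');print((pix(c,[(.632,-.064,.016),(.66,-.064,.016)])-[220,100])*2.5+[300,0])
E
```

```text
clock: 14.6
eef_pos: [0.6314, -0.0638, 0.0939]
eef_rot: [1.0, 0.019, -0.002, -0.0]
force: [0.0, 0.8, -0.2]
width: 0.0422
grasp_force: 15.0
clock: 15.1
eef_pos: [0.6284, -0.0638, 0.064]
eef_rot: [1.0, 0.017, -0.003, -0.001]
force: [-0.0, -0.2, -1.8]
width: 0.0423
grasp_force: 15.0
clock: 15.2
eef_pos: [0.6304, -0.0641, 0.0667]
eef_rot: [1.0, 0.017, -0.0, -0.0]
force: [0.2, 0.5, 0.0]
width: 0.0422
grasp_force: 15.0
[ 0.0005 -0.0002  0.0228] -0.001 rows 0.5
[[549.18707733 308.39062834]
 [552.32670302 218.4180609 ]]
```

View pics/c9.png

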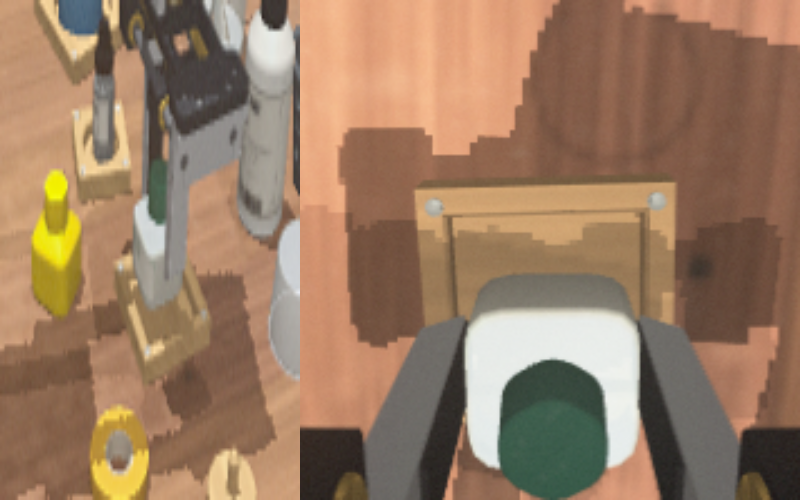

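Bottle aligned with the recess (edges within ~1°), laterally centred (551 vs 546). Its base far edge is at row 275 against the recess far edge at 213, so I'll work out the forward correction.

```bash
python3 - <<'E'
from h import *
c=load('w9'); f=lambda p,z: world(c,(np.array(p,float)-[300,0])/2.5+[220,100],z)[0,:2]
print('base far edge',f((551,275),.027),f((551,279),.027),'recess far',f((546,213),.016),'cap',f((552,450),.027+.062))
E
```

```text
base far edge [ 0.64603555 -0.0640872 ] [ 0.64484603 -0.06412714] recess far [ 0.66156279 -0.06209275] cap [ 0.62693501 -0.06498231]
```

```bash
python3 -m crank '0.0065 -0.001 0 0 0.03;0.0065 -0.001 0.005 0 0.03;0.0065 -0.001 0.01 0 0.03;0.0065 -0.001 0.015 0 0.03;0.0065 -0.001 0.018 0 0.03'
python3 -m crank '0 0 0 0 0.03;0 0 0.002 0 0.03;0 0 0.004 0 0.03;0 0 0.004 0 0.03'
```

```text
clock: 15.8
eef_pos: [0.6372, -0.0628, 0.0475]
eef_rot: [1.0, 0.017, -0.001, -0.0]
force: [-0.5, 0.3, -0.8]
width: 0.0427
grasp_force: 15.0
clock: 16.2
eef_pos: [0.638, -0.063, 0.0455]
eef_rot: [1.0, 0.017, 0.0, 0.0]
force: [-2.6, 0.9, 3.0]
width: 0.0422
grasp_force: 15.0
```

```bash
python3 -m crank '0 0 -0.001 0 0.03;0 0 -0.001 0 0.075;0 0 -0.001 0 0.075;0 0 -0.001 0 0.075;0 0 -0.001 0 0.075'
python3 -m crank '0 0 -0.04 0 0.08;0 0 -0.08 0 0.08;0 0 -0.12 0 0.08;0 0 -0.12 0 0.08'
python3 - <<'E'
from h import *
t=load('w8'); print(world(t,(np.array([(632,169)])/3+[200,80]),.016))
need((.438,-.173,.165,2))
E
```

```text
clock: 16.7
eef_pos: [0.6378, -0.0629, 0.0456]
eef_rot: [1.0, 0.017, -0.0, 0.0]
force: [0.0, 0.4, 0.3]
width: 0.0709
grasp_force: 0.0
clock: 17.1
eef_pos: [0.6414, -0.0635, 0.1743]
eef_rot: [1.0, 0.017, 0.007, 0.002]
force: [0.2, 0.1, 1.0]
width: 0.0798
grasp_force: 0.0
[[ 0.43958918 -0.17295648  0.016     ]]
[-0.2071  0.1025  0.0066] -0.001 rows 4.6
```

```bash
python3 -m crank '-0.041 0.02 0 0 0.08;-0.083 0.041 0 0 0.08;-0.124 0.062 0 0 0.08;-0.166 0.082 0 0 0.08;-0.207 0.1025 0 0 0.08'
python3 -m crank '0 0 0 0 0.08;0 0 0 0 0.08;0 0 0 0 0.08'
cat > blob.py <<'E'
from h import *
def tape(c,near,z=.016,rad=60):
    hsv=cv2.cvtColor(c['image'],cv2.COLOR_RGB2HSV); m=cv2.inRange(hsv,(18,110,60),(35,255,255))
    n,l,st,ce=cv2.connectedComponentsWithStats(m)
    for i in range(1,n):
        if st[i,4]>150:
            cs=cv2.findContours((l==i).astype('u1'),cv2.RETR_EXTERNAL,cv2.CHAIN_APPROX_NONE)[0][0][:,0]
            w=world(c,cs,z); (x,y),r=cv2.minEnclosingCircle(w[:,:2].astype('f4')); print('blob',st[i].tolist(),np.round([x,y,r],4))
E
python3 - <<'E'
from blob import *
c=snap('wrist','w10'); tape(c,None); need((.4385,-.173,.03,2))
tape(load('top0'),None)
E
```

```text
clock: 17.6
eef_pos: [0.4323, -0.1726, 0.1647]
eef_rot: [1.0, 0.017, -0.001, -0.0]
force: [0.2, -1.2, 1.5]
width: 0.0798
grasp_force: 0.0
clock: 17.9
eef_pos: [0.4351, -0.172, 0.1655]
eef_rot: [1.0, 0.017, 0.0, -0.0]
force: [0.4, -0.0, 0.1]
width: 0.0798
grasp_force: 0.0
blob [272, 49, 56, 60, 1992] [ 0.5511 -0.1476  0.0281]
blob [120, 62, 71, 59, 2827] [ 5.357e-01 -3.000e-04  3.700e-02]
blob [300, 164, 43, 20, 497] [ 0.4547 -0.1722  0.0225]
blob [301, 192, 45, 22, 528] [ 0.4304 -0.1751  0.0248]
blob [156, 288, 29, 57, 741] [0.2673 0.0123 0.0451]
blob [456, 288, 29, 57, 772] [ 0.2815 -0.3676  0.0456]
blob [266, 355, 309, 24, 3719] [ 0.188  -0.3219  0.2143]
[0.0031 0.0013 0.1355] 0.0 rows 2.7
blob [193, 49, 22, 18, 297] [1.     0.3068 0.0349]
blob [346, 197, 21, 21, 262] [ 0.5479 -0.1477  0.0288]
blob [294, 201, 20, 21, 271] [ 0.5344 -0.0049  0.0279]
blob [356, 238, 21, 21, 276] [ 0.437  -0.1727  0.0284]
```

```bash
python3 -m crank '0.003 0.001 0.04 0 0.08;0.003 0.001 0.08 0 0.08;0.003 0.001 0.11 0 0.08;0.003 0.001 0.125 0 0.08;0.003 0.001 0.125 0 0.08'
python3 -m crank '0 0 0 0 0.08;0 0 0.006 0 0.08;0 0 0.01 0 0.08;0 0 0.012 0 0.08;0 0 0.012 0 0.08'
python3 -c "
from h import *
need((.4385,-.173,.026,2))"
```

```text
clock: 18.45
eef_pos: [0.4362, -0.1714, 0.0374]
eef_rot: [1.0, 0.018, -0.003, -0.002]
force: [0.3, 0.6, 0.3]
width: 0.0804
grasp_force: 0.0
clock: 18.95
eef_pos: [0.4374, -0.1732, 0.0287]
eef_rot: [1.0, 0.017, -0.0, 0.0]
force: [-0.9, 0.7, -0.6]
width: 0.0798
grasp_force: 0.0
[ 0.0012 -0.0002  0.0027] -0.001 rows 0.1
```

```bash
python3 -m crank '0.001 0 0.002 0 0.08;0.001 0 0.002 0 0.05;0.001 0 0.002 0 0.045;0.001 0 0.002 0 0.045;0.001 0 0.002 0 0.045' 15
python3 -m crank '0 0 0 0 0.045;0 0 0 0 0.045'
python3 -m crank '0 0 -0.03 0 0.045;0 0 -0.06 0 0.045;0 0 -0.06 0 0.045;0 0 -0.06 0 0.045'
python3 - <<'E'
from blob import *
c=snap('wrist','w11'); tape(c,None,.066); s=snap('side','s11'); tape(s,None,.066); tape(load('side0'),None)
need((.6425,-.200,.095,2))
E
```

```text
clock: 19.45
eef_pos: [0.4385, -0.1732, 0.0268]
eef_rot: [1.0, 0.017, 0.0, 0.0]
force: [0.2, -0.1, -0.2]
width: 0.0547
grasp_force: 15.0
clock: 19.65
eef_pos: [0.4385, -0.1732, 0.0268]
eef_rot: [1.0, 0.017, 0.0, 0.0]
force: [0.8, -0.0, 0.8]
width: 0.055
grasp_force: 15.0
clock: 20.05
eef_pos: [0.4386, -0.1733, 0.0869]
eef_rot: [1.0, 0.017, 0.0, 0.0]
force: [-0.6, 0.4, -1.5]
width: 0.0552
grasp_force: 15.0
blob [252, 28, 76, 81, 3668] [ 0.543  -0.1527  0.0219]
blob [38, 48, 110, 79, 5838] [ 0.5312 -0.0333  0.0351]
blob [279, 198, 86, 87, 2241] [ 0.4369 -0.1743  0.0312]
blob [277, 244, 19, 32, 158] [ 0.4238 -0.1515  0.0125]
blob [205, 288, 21, 59, 587] [ 0.3748 -0.0982  0.0256]
blob [415, 289, 22, 58, 599] [ 0.3797 -0.2522  0.0255]
blob [212, 358, 317, 21, 3747] [ 0.3246 -0.2184  0.1259]
blob [296, 184, 20, 26, 332] [ 0.5269 -0.0471  0.0462]
blob [319, 231, 27, 24, 404] [ 0.5286 -0.1991  0.0313]
blob [269, 237, 14, 21, 169] [ 0.4248 -0.1749  0.0287]
blob [294, 184, 22, 30, 486] [0.5385 0.0066 0.0566]
blob [320, 231, 26, 24, 402] [ 0.5471 -0.1546  0.0343]
blob [271, 252, 29, 26, 471] [ 0.4365 -0.1795  0.0336]
[ 0.204   0.0343 -0.0105] -0.001 rows 4.1
```

```bash
python3 -m crank '0.041 0.007 -0.005 0 0.045;0.082 0.014 -0.005 0 0.045;0.122 0.021 -0.005 0 0.045;0.163 0.028 -0.005 0 0.045;0.204 0.035 -0.005 0 0.045'
python3 -m crank '0 0 0 0 0.045;0 0 0 0 0.045;0 0 0 0 0.045'
python3 - <<'E'
from blob import *
c=snap('wrist','w12'); need((.6425,-.2005,.04,2))
E
```

```text
clock: 20.65
eef_pos: [0.6439, -0.201, 0.0888]
eef_rot: [1.0, 0.017, -0.002, -0.001]
force: [0.1, -0.3, -0.1]
width: 0.055
grasp_force: 15.0
clock: 20.95
eef_pos: [0.642, -0.2009, 0.0904]
eef_rot: [1.0, 0.017, -0.001, -0.0]
force: [-0.2, 1.5, -1.8]
width: 0.0546
grasp_force: 15.0
[ 0.0005 -0.0005  0.0513] -0.001 rows 1.0
```

```bash
python3 -m crank '0 0 0.01 0 0.045;0 0 0.02 0 0.045;0 0 0.028 0 0.045;0 0 0.034 0 0.045;0 0 0.034 0 0.045'
```

```text
clock: 21.5
eef_pos: [0.6424, -0.2009, 0.0558]
eef_rot: [1.0, 0.017, -0.001, -0.001]
force: [1.1, -0.5, -0.7]
width: 0.0547
grasp_force: 15.0
```

Past the tip height without any force, so the spindle is in the hole. Lowering to the foot.

```bash
python3 -m crank '0 0 0.006 0 0.045;0 0 0.011 0 0.045;0 0 0.015 0 0.045;0 0 0.017 0 0.045;0 0 0.017 0 0.045'
python3 -m crank '0 0 0.001 0 0.045;0 0 0.001 0 0.045'
```

```text
clock: 22.0
eef_pos: [0.6433, -0.2012, 0.0402]
eef_rot: [1.0, 0.017, -0.0, -0.0]
force: [-0.2, -0.1, -1.0]
width: 0.0552
grasp_force: 15.0
clock: 22.2
eef_pos: [0.6436, -0.2013, 0.0399]
eef_rot: [1.0, 0.017, 0.0, 0.0]
force: [-0.5, 0.1, -0.9]
width: 0.0548
grasp_force: 15.0
```

```bash
python3 -m crank '0 0 0.002 0 0.045;0 0 0.002 0 0.045;0 0 0.002 0 0.045'
python3 -m crank '0 0 0 0 0.08;0 0 0 0 0.08;0 0 0 0 0.08;0 0 0 0 0.08;0 0 0 0 0.08'
python3 -m crank '0 0 -0.04 0 0.08;0 0 -0.08 0 0.08;0 0 -0.13 0 0.08;0 0 -0.17 0 0.08'
python3 -m crank '-0.05 0 -0.02 0 0.08;-0.1 0 -0.02 0 0.08;-0.15 0 -0.02 0 0.08;-0.2 0 -0.02 0 0.08;-0.2 0 -0.02 0 0.08'
python3 - <<'E'
from h import *
snap('side','s13'); t=snap('top','t13')
a=cv2.imread('pics/s13.png')[120:270,230:420];b=cv2.imread('pics/t13.png')[140:220,200:400]
cv2.imwrite('pics/c13.png',np.hstack([cv2.resize(a,(440,600//1),interpolation=2)[:600],cv2.resize(np.rot90(b),(360,600)) if 0 else np.vstack([cv2.resize(b,(360,300),interpolation=2),np.zeros((300,360,3),'u1')])]))
E
```

```text
clock: 22.5
eef_pos: [0.6439, -0.2014, 0.0386]
eef_rot: [1.0, 0.017, 0.001, 0.0]
force: [-0.4, 0.5, 3.2]
width: 0.0552
grasp_force: 15.0
clock: 23.0
eef_pos: [0.6434, -0.2013, 0.0374]
eef_rot: [1.0, 0.017, -0.0, -0.0]
force: [0.0, 0.2, 0.2]
width: 0.08
grasp_force: 0.0
clock: 23.4
eef_pos: [0.6437, -0.2013, 0.2108]
eef_rot: [1.0, 0.017, 0.001, 0.001]
force: [0.7, -0.1, 0.1]
width: 0.0796
grasp_force: 0.0
clock: 23.9
eef_pos: [0.4387, -0.2073, 0.2272]
eef_rot: [1.0, 0.016, -0.001, -0.0]
force: [0.6, -0.3, -0.1]
width: 0.08
grasp_force: 0.0
```

View pics/c13.png

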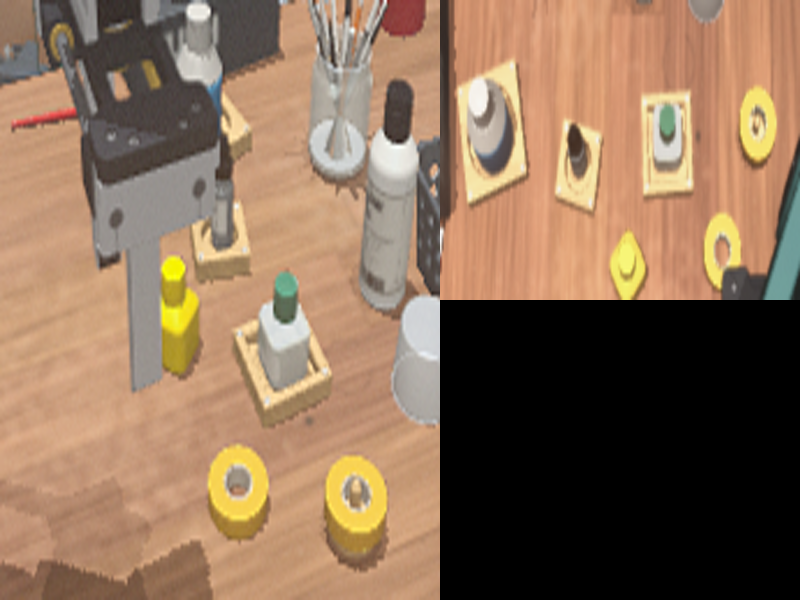

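All four supplies are seated. The tape (356,500) has the spindle through it, the glue (284,330) and dropper (222,215) are in their recesses, and the wide bottle is upright in its holder. The look-alikes and the clear cup are where they were.

```bash
python3 -c "
from workcell import sign_off
print(sign_off())"
```

```text
the job is handed in; nothing more can be done
None
```

All four supplies are in their holders, upright and released, and the job was handed in at about 24 s on the clock; the blue cap, clear cup and look-alikes were never touched.

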